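# Turn the pot turntable until the planter faces front

### The job

On the inspection turntable, turn the disc by pushing the pegs on its rim with the fingertips until the rectangular planter faces front, lined up squarely with the pointer fin on the stand's foot. Do not touch, lift or tip any of the pots: they must ride round in their places on the disc. Leave the other things on the bench where they are and leave the turntable at rest.

Things in the scene. Friction and masses are not known exactly. Their poses are not given: they have to be found in the camera images.
- stand: Fixed steel foot of the turntable: round, radius 95 mm, 14 mm high, a column up to the disc, and a flat front tongue (34 mm wide, 10 mm high) reaching 235 mm from the axis, which carries the pointer. Origin on the turning axis at bench level; z up; -x points to the stand's front, along the tongue, within 0.5 rad of towards the robot's side.
- pointer (a point): Top of the pointer, an upright fin 32 mm long, 6 mm thick, that stands on the front tongue and marks the front of the stand. The point is on the fin's top, 29 mm above the bench, 217 mm from the turning axis; fin and tongue lie lower than the underside of the disc and its pegs.
- disc_top (a point): Wooden turntable disc, radius 140 mm, 20 mm thick, top 88 mm above the bench. The point is the centre of its top, on the vertical turning axis; x, y turn with the disc. Six equal steel pegs stick straight out from its rim like ship's wheel handles, at 30, 90, 150, 210, 270, 330 degrees anticlockwise from this x axis. The planter's place is on the -x side, midway between two pegs.
- peg (a point): Outer part of the peg at 30 degrees, on its middle line, 163 mm from the turning axis. Each of the six pegs is a round bar of 18 mm diameter that ends 185 mm from the axis and spans 75 to 93 mm above the bench. A shut fingertip lowered between two pegs, outside the disc's edge, can push a peg sideways.
- turntable (a joint): Turn of the disc since the start, rad, anticlockwise seen from above; 0 at the start, free to go round either way (two full turns and more). Light steady friction (about 0.12 N m) with a little damping: it stops at once and stays where it is left.
- planter_mid (a point): Rectangular glazed planter, 90 mm wide, 48 deep, 60 high, cream rim, relief flowers on its outer broad side; the only pot not round. Loose on the disc, its middle about 85 mm from the axis. Not to be touched. The point is its centre, half-way up (118 mm above the bench); its -x axis points outward through the flowered side.
- planter: The same planter, origin at the centre of its underside.
- bowl_mid (a point): Low round bowl, 76 mm across the rim, 42 mm high. Loose on the disc, its middle about 85 mm from the disc's axis, at one of the three places other than the planter's. Same dark green glaze as the planter. Not to be touched. The point is at its centre, half-way up; z up.
- bowl: The same bowl, origin at the centre of its underside.
- tumbler_mid (a point): Straight-sided round pot, 58 mm across, 58 mm high. Loose on the disc, its middle about 85 mm from the disc's axis, at one of the three places other than the planter's. Same dark green glaze as the planter. Not to be touched. The point is at its centre, half-way up; z up.
- tumbler: The same straight pot, origin at the centre of its underside.
- vase_mid (a point): Round bellied vase, 68 mm across the belly, 44 mm at the mouth, 58 mm high. Loose on the disc, its middle about 85 mm from the disc's axis, at one of the three places other than the planter's. Same dark green glaze as the planter. Not to be touched. The point is at its centre, half-way up; z up.
- vase: The same vase, origin at the centre of its underside.
- saucer: Terracotta saucer, 110 mm across, 16 mm high; origin under its centre. Loose bystander on the bench, at least 220 mm from the turntable's axis; leave it where it is.
- brush: Dusting brush lying flat. Loose bystander on the bench, at least 220 mm from the turntable's axis; leave it where it is.
- stopper: Cork stopper, 40 mm across, 36 mm high; origin under its centre. Loose bystander on the bench, at least 220 mm from the turntable's axis; leave it where it is.
- terracotta_pot: Plain terracotta pot, 92 mm across, 82 mm high; origin under its centre. Loose bystander on the bench, at least 220 mm from the turntable's axis; leave it where it is.
Things that resemble listed ones, but are neither listed nor needed, are in the scene too. Leave any blue or red look-alike of the tumbler alone.

How it is judged:
On the way:
1. the disc has been pushed round by at least 0.3 rad ((value of joint turntable above 0.3 rad or value of joint turntable below -0.3 rad)).
At the end, for the whole second after the job is handed in: The planter's centre is on the pointer's side, within 12 mm of the line from the axis through the pointer, and within 15 mm and 0.2 rad of its place on the disc; the other three pots stand upright on the disc, 65 to 105 mm from its axis; the disc is at rest (y of planter_mid in the frame of stand between -0.012 and 0.012 m and x of planter_mid in the frame of stand below -0.06 m and x of planter_mid in the frame of disc_top between -0.1 and -0.07 m and y of planter_mid in the frame of disc_top between -0.015 and 0.015 m and angle between the x axis of planter_mid and the x axis of disc_top, either way round below 0.2 rad and velocity of joint turntable between -0.03 and 0.03 rad/s and angle between each of planter_mid, bowl_mid, tumbler_mid, vase_mid's own z axis and vertical below 0.15 rad and height (world z) of planter_mid between 0.106 and 0.13 m and height (world z) of bowl_mid between 0.097 and 0.121 m and horizontal distance between bowl_mid and disc_top between 0.065 and 0.105 m and height (world z) of tumbler_mid between 0.105 and 0.129 m and horizontal distance between tumbler_mid and disc_top between 0.065 and 0.105 m and height (world z) of vase_mid between 0.105 and 0.129 m and horizontal distance between vase_mid and disc_top between 0.065 and 0.105 m); the robot touches nothing.
It fails at once if the robot touches a pot on the disc (more than 1 N) (contact force between any of the fingers, the arm and planter above 1 N or contact force between any of the fingers, the arm and bowl above 1 N or contact force between any of the fingers, the arm and tumbler above 1 N or contact force between any of the fingers, the arm and vase above 1 N).
It fails at once if a pot is lifted off the disc (height (world z) of planter_mid above 0.138 m or height (world z) of bowl_mid above 0.129 m or height (world z) of any of tumbler_mid, vase_mid above 0.137 m).
It fails at once if a pot is tipped (angle between any of planter_mid, bowl_mid, tumbler_mid, vase_mid's own z axis and vertical above 0.35 rad).
It fails at once if another thing on the bench is pushed away or picked up (moved more than 30 mm) (distance of any of saucer, brush, stopper, terracotta_pot from where it was at the start of the episode above 0.03 m).
It also fails if it takes over 51 s, if anything falls off the work surface, if the arm or the gripper's body presses on something with over 40 N, if the wrist force passes 120 N, or if a joint passes its speed limit or range.

### The arm

A 6-joint arm with a two-finger parallel gripper is mounted at the origin on the work surface. World frame = base frame: x ahead of the robot, y to its left, z up, the work surface at z = 0. Lengths are in m, angles in rad, forces in N, time in s.
With the tool pointing down it reaches from about 0.3 to 0.775 m from the base axis. Payload 14.6 kg.
Tool frame: the origin (TCP) lies at the very end of the fingers, on their centre line; the grasp point (between the pads) lies 19 mm behind it (ctrl.hold_point_z is the z of the grasp point in the tool frame, in m); z points along the fingers, y is the direction in which the jaws open and shut (so a half turn about z gives the same grasp; the last joint's range is limited). The gripper opens to 94 mm and grips with 3 to 60 N. Pads are 16 mm wide; open, the fingers measure 119 mm over their backs; the gripper's body (75 mm by 177 mm) begins 78 mm behind the grasp point.
Start: joints at [-0.067, 0.3, 1.521, -0, 1.321, -0.067], TCP at [0.55, -0, 0.205] pointing down, gripper open.
Joint ranges: [-3.03, 3.03], [-0.79, 2.21], [0.23, 2.52], [-1.04, 4.18], [0, 3.07], [-2.55, 2.55]. Speed limits (rad/s): [2.22, 2.22, 2.57, 3.14, 3.14, 3.14].

### API

Orientations are given as [roll, pitch, yaw] about the fixed x, y, z axes, in that order (R = Rz(yaw) Ry(pitch) Rx(roll)).
In Python, from station import ctrl, cams, hand_in gives the robot as it stands.
- The arm moves only by the tool servo_tool, never from a script. Its argument "rows" is a list of rows, each a list of 7 numbers: the shift along the world's x, y, z in m, then the turn, a rotation vector about the world's x, y, z in rad, then the gripper command: -1 is shut, 1 is fully open, values between are in proportion. A call has exactly 8 rows; each row is the pose to reach, as a shift and turn from the pose measured when the call began; what a row does not reach only later rows make up. A row lasts 1/12 s, in which the tool goes at most 41.7 mm and 7.16 degrees, less where a joint would pass 70% of its speed; a pose out of reach is approached as far as the arm can. A call with a gripper value outside its range is refused whole. The fingers move at their own pace and stop on an object; "newtons" is the grip in N (left out, the last holds). Time passes only in rows, so rows that repeat a pose let the fingers close, or fill a call up. It gives the time, the measured TCP pose, the force and the opening at its end, in the units of the state.
- ctrl.get_obs(): the state, without advancing time (a new reading comes with each control period).
- cams.camera(name): name is "scene" or "side" or "wrist"; returns a dict with "image" (480x640x3 uint8, red, green, blue), "depth" (480x640 float32, m along the optical axis (not along the pixel's ray), 0 where there is no reading), "fx", "fy", "cx", "cy" (pixels), "rvec" (rotation vector, rad) and "tvec" (3), from world to camera coordinates, as OpenCV has them; the wrist camera has in their place "hand_eye" (4x4, takes a point from camera to tool coordinates, whose origin is the TCP and whose axes are the flange's). Camera axes: x right, y down, z forward; pixel columns grow to the right and rows downward; lengths in m; the calibration is good to about 2 mm. The wrist camera is an equidistant fisheye: a pixel r from the principal point sees the ray r / f radians off the axis. A picture is of the moment at which its call begins: read the wrist's pose just before it.
- hand_in(): hands the job in, once; it reports no verdict.
Trained networks look in a picture, given as the dict that the camera call returned (one of the last four; its "shot" number tells which), for a name from the list of things; names that differ only in an ending like _2 or _b are one class to them, and where a whole thing is asked for, a point or a joint stands for the part that bears it (a point fixed in the world has none). Each returns a list of dicts, best first, with "p" (0 to 1); they miss things now and then, are a little off and sometimes report something else, mostly with a low value. They report only what shows in the picture. A call takes as long as a camera call. They do not tell look-alikes from the thing itself.
- cams.spot_in(picture, name): "box" ([left, top, right, bottom] as shares, 0 to 1, of the picture: columns of its width, rows of its height, round what is visible of it).
- cams.place_of(picture, name): "at" ([column, row] as shares, 0 to 1, of the picture: columns of its width, rows of its height: a listed point, or the origin of a listed thing).
The state is a dict: "time_s": time; "qpos": joint angles; "joint_vel": joint speeds; "tau": joint torques, N m; "ee_pos": TCP position; "eef_rot": TCP orientation; "force": force on the tool from outside, world axes, zero at the start; "moment": the same for the moment, N m; "grip_width": finger opening in m.
Only numpy, scipy, OpenCV 4.12 (cv2) and the standard library are available. Lean on these libraries where they do the work, as an engineer would, in place of code of your own. Each camera call takes 0.05 s, during which the arm holds its last target.

## Working session

There is one attempt and no reset: what is moved stays moved. The work goes in short steps, Python scripts to look and compute and a tool call to move; the robot and the scene stay as the last step left them, time stands still between calls to the robot, and variables do not carry over. Pictures are saved under pics/ and viewed, and the job is handed in when it is done.

Besides the shell and the picture viewer there is one more tool, called after "Request:" by a JSON object that holds its "name" and its "arguments". servo_tool: Moves the arm, as the interface text tells. Its arguments: {"type":"object","properties":{"rows":{"type":"array"},"newtons":{"type":"number"}},"required":["rows"]}

```bash
ls; mkdir -p pics
cat > h.py <<'E'
import numpy as np, cv2
from station import ctrl, cams, hand_in
def save(n,im): cv2.imwrite(f'pics/{n}.png',im[:,:,::-1])
def ray(p,u,v):
    R,_=cv2.Rodrigues(np.array(p['rvec'],float)); t=np.array(p['tvec'],float).ravel()
    d=R.T@np.array([(u-p['cx'])/p['fx'],(v-p['cy'])/p['fy'],1]); return -R.T@t,d
def atz(p,u,v,z):
    o,d=ray(p,u,v); return o+d*(z-o[2])/d[2]
def proj(p,X):
    q,_=cv2.projectPoints(np.array(X,float).reshape(-1,1,3),np.array(p['rvec'],float),np.array(p['tvec'],float),np.array([[p['fx'],0,p['cx']],[0,p['fy'],p['cy']],[0,0,1.]]),None); return q[:,0]
Z=dict(stand=0,pointer=.029,disc_top=.088,peg=.084,planter_mid=.118,bowl_mid=.109,tumbler_mid=.117,vase_mid=.117,saucer=0,brush=0,stopper=0,terracotta_pot=0)
E
python3 - <<'E'
from h import *
o=ctrl.get_obs(); print({k:np.round(v,3) for k,v in o.items()})
for c in ['scene','side']:
    p=cams.camera(c); save(c+'0',p['image'])
    R,_=cv2.Rodrigues(np.array(p['rvec'],float)); print(c,'cam at',-R.T@np.array(p['tvec']).ravel())
    for n in Z:
        for d in cams.place_of(p,n)[:3]:
            u,v=d['at'][0]*640,d['at'][1]*480
            print(n,round(d['p'],2),round(u),round(v),np.round(atz(p,u,v,Z[n]),3))
E
```

```text
pics
{'time_s': np.float64(0.0), 'qpos': array([-0.067,  0.3  ,  1.522,  0.   ,  1.321, -0.067]), 'joint_vel': array([ 0.   , -0.   ,  0.   , -0.001,  0.   , -0.   ]), 'tau': array([-2.0000e-03, -5.3181e+01, -3.5274e+01,  7.1000e-02,  2.4000e-02,
       -0.0000e+00]), 'ee_pos': array([0.55 , 0.   , 0.205]), 'eef_rot': array([-3.14 , -0.   ,  1.571]), 'force': array([ 0.343, -0.472, -0.073]), 'moment': array([0.034, 0.03 , 0.038]), 'grip_width': np.float64(0.094)}
scene cam at [1.30785641 0.50668915 0.75131616]
disc_top 0.98 286 234 [ 0.587 -0.104  0.088]
peg 0.83 234 215 [ 0.596 -0.261  0.084]
peg 0.16 305 243 [ 0.583 -0.053  0.084]
planter_mid 0.32 287 235 [ 0.621 -0.072  0.118]
bowl_mid 0.85 320 217 [ 0.505 -0.067  0.109]
tumbler_mid 0.86 247 232 [ 0.664 -0.152  0.117]
tumbler_mid 0.81 201 313 [ 0.901 -0.044  0.117]
tumbler_mid 0.77 215 216 [ 0.66  -0.253  0.117]
vase_mid 0.78 275 210 [ 0.556 -0.162  0.117]
vase_mid 0.47 305 257 [0.658 0.006 0.117]
saucer 0.6 486 358 [0.581 0.39  0.   ]
brush 0.55 248 190 [ 0.381 -0.42   0.   ]
stopper 0.85 430 388 [0.713 0.334 0.   ]
terracotta_po
[... 317 characters left out ...]
 [ 0.6   -0.263  0.084]
planter_mid 0.97 323 222 [ 0.618 -0.023  0.118]
planter_mid 0.5 345 248 [0.531 0.069 0.118]
bowl_mid 0.98 367 221 [ 0.517 -0.076  0.109]
tumbler_mid 0.63 263 218 [0.772 0.012 0.117]
tumbler_mid 0.58 322 196 [ 0.665 -0.148  0.117]
tumbler_mid 0.49 375 191 [ 0.532 -0.22   0.117]
vase_mid 0.9 365 193 [ 0.556 -0.2    0.117]
saucer 0.63 274 381 [0.578 0.399 0.   ]
brush 0.47 421 234 [ 0.389 -0.224  0.   ]
brush 0.34 330 193 [ 0.712 -0.366  0.   ]
stopper 0.55 229 345 [0.711 0.343 0.   ]
stopper 0.54 329 193 [ 0.713 -0.362  0.   ]
stopper 0.45 369 222 [ 0.549 -0.237  0.   ]
terracotta_pot 0.83 331 192 [ 0.711 -0.372  0.   ]
terracotta_pot 0.68 346 218 [ 0.618 -0.239  0.   ]
```

Run:
```python
from h import *
a=cv2.imread('pics/scene0.png');b=cv2.imread('pics/side0.png')
cv2.imwrite('pics/c1.png',cv2.resize(a[160:340,130:370],None,fx=3.2,fy=3.2))
cv2.imwrite('pics/c2.png',cv2.resize(b[140:320,230:470],None,fx=3.2,fy=3.2))
```

```text
(no output)
```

View pics/scene0.png

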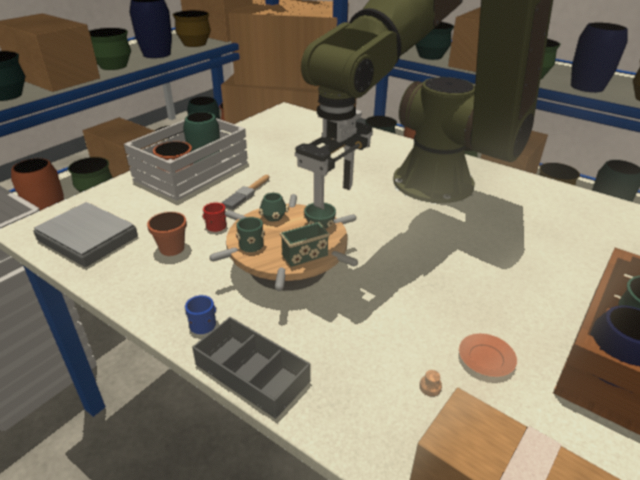

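View pics/c1.png

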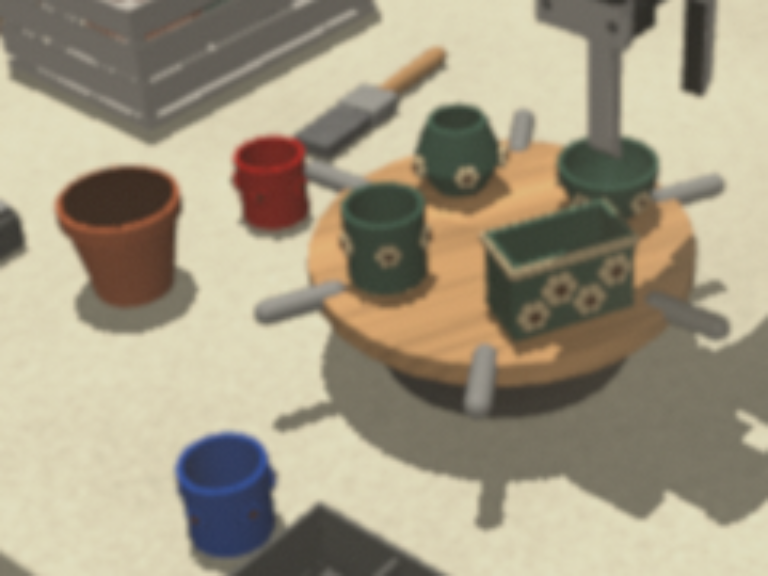

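View pics/c2.png

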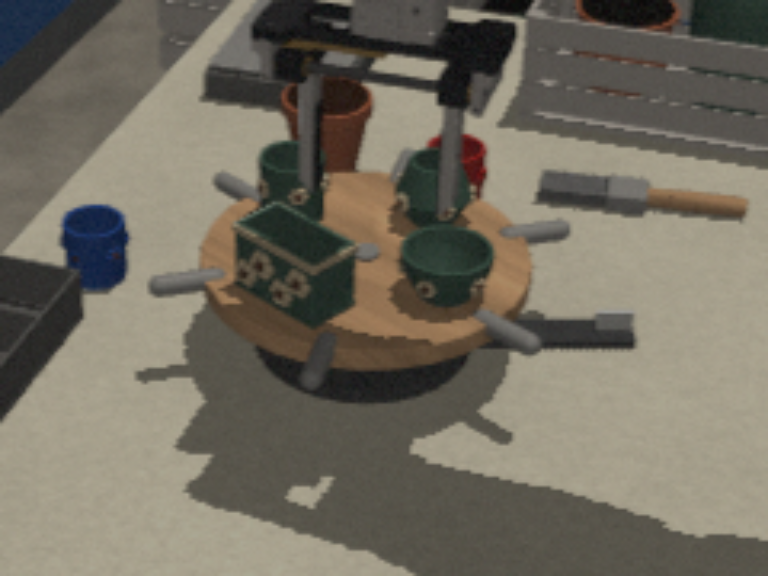

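View pics/side0.png

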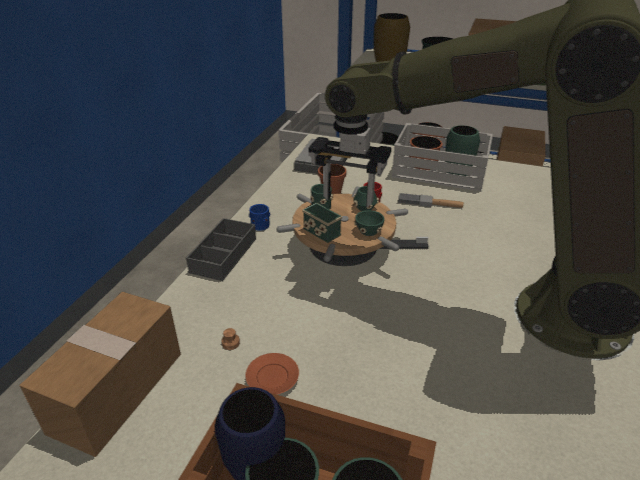

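The planter (scene pixel 304,243; side 323,222) is the only rectangular pot with flowers. Nothing else on the disc could be taken for it: the bowl is at 320,217, the tumbler at 247,232 and the vase at 274,208. The red cup (215,216) and the blue cup (201,313) are look-alikes standing on the bench. Next I'll fit the pegs and the pointer with an overlay.

Run:
```python
from h import *
from scipy.optimize import least_squares
P={c:cams.camera(c) for c in ['scene','side']}
w=cams.camera('wrist'); save('wrist0',w['image']); print(w['fx'],w['cx'],w['cy'],np.round(w['hand_eye'],3))
A=np.array([[725,185],[720,325],[480,405],[262,310],[522,115]])/3.2+[130,160]
B=np.array([[155,283],[315,380],[537,347],[567,230],[220,180]])/3.2+[230,140]
obs={'scene':A,'side':B}
def pegs(x,y,a,r=.184,z=.084):
    t=a+np.radians(30+60*np.arange(6)); return np.c_[x+r*np.cos(t),y+r*np.sin(t),0*t+z]
def f(q):
    e=[]
    for c in obs:
        pr=proj(P[c],pegs(*q))
        for o in obs[c]:
            d=pr-o; e+=list(d[np.argmin((d**2).sum(1))])
    return e
s=least_squares(f,[.582,-.104,np.radians(65.5)],loss='soft_l1'); x,y,a=s.x
print('axis',x,y,'planter dir deg',np.degrees(a),np.round(np.abs(s.fun).max(),2), np.round(s.fun,1))
pt=cams.place_of(P['side'],'pointer')[0]['at']; X=atz(P['side'],pt[0]*640,pt[1]*480,.029)
print('net pointer',X, np.degrees(np.arctan2(X[1]-y,X[0]-x))%360,np.hypot(X[0]-x,X[1]-y))
b=P['side']['image'].copy()
big=cv2.resize(b[170:290,260:450],None,fx=4,fy=4,interpolation=cv2.INTER_CUBIC)
for th,col in [(198,(255,0,0)),(200.5,(0,255,0)),(203,(0,0,255))]:
    t=np.radians(th); d=np.array([np.cos(t),np.sin(t)]); n=np.array([-d[1],d[0]])
    pts=[]
    for r,l in [(.2,-.017),(.235,-.017),(.235,.017),(.2,.017)]: pts.append([*(np.array([x,y])+r*d+l*n),.010])
    q=((proj(P['side'],pts)-[260,170]+.5)*4).astype(int); cv2.polylines(big,[q],True,col,1)
    pts=[[*(np.array([x,y])+r*d+l*n),.029] for r,l in [(.201,-.003),(.233,-.003),(.233,.003),(.201,.003)]]
    q=((proj(P['side'],pts)-[260,170]+.5)*4).astype(int); cv2.polylines(big,[q],True,col,1)
q=((proj(P['side'],pegs(x,y,a))-[260,170]+.5)*4).astype(int)
for k in q: cv2.circle(big,tuple(map(int,k)),4,(255,255,0),1)
save('fit1',big)
```

```text
371.64829954431775 313.4894714710561 238.05408468063175 [[ 0.001 -0.966 -0.257  0.076]
 [ 1.     0.001 -0.     0.001]
 [ 0.    -0.257  0.966 -0.179]
 [ 0.     0.     0.     1.   ]]
axis 0.5827825361574908 -0.10201776339645993 planter dir deg 63.792644412728926 2.71 [-0.6 -2.   2.7  0.7 -0.4  1.4 -1.2  0.6  1.1 -1.2 -0.5  0.7 -0.6  0.5
  1.4 -0.5  1.6 -1.5  0.1 -1.1]
net pointer [ 0.38346776 -0.17359588  0.029     ] 199.75427792006354 0.21177773327076627
```

View pics/fit1.png

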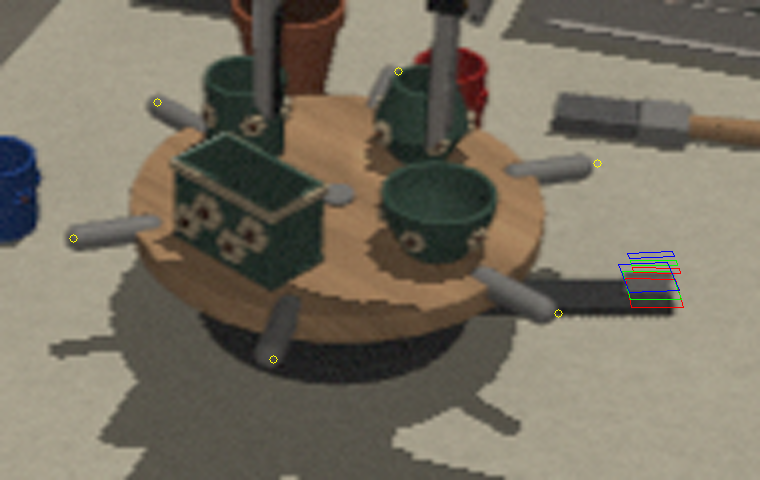

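View pics/wrist0.png

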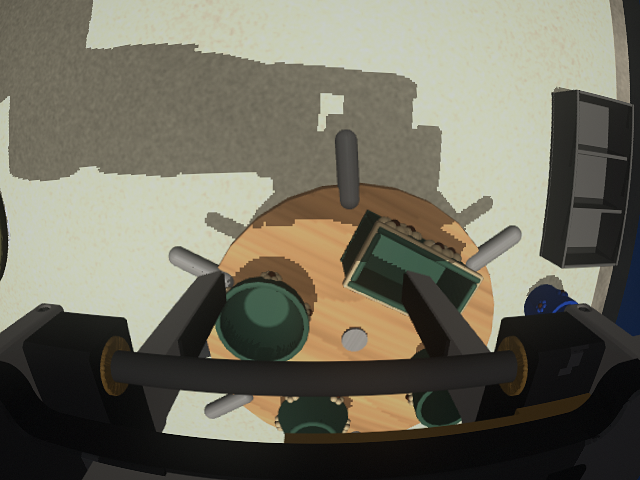

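Request:
{"name": "servo_tool", "arguments": {"rows": [[0.02,0.015,0.01,0,0,0,-1],[0.04,0.03,0.01,0,0,0,-1],[0.06,0.045,0.01,0,0,0,-1],[0.072,0.058,0.01,0,0,0,-1],[0.072,0.058,0.01,0,0,0,-1],[0.072,0.058,0.01,0,0,0,-1],[0.072,0.058,0.01,0,0,0,-1],[0.072,0.058,0.01,0,0,0,-1]], "newtons": 10}}

```text
time_s: 2.17
ee_pos: [0.6216, 0.0574, 0.2157]
eef_rot: [3.141, 0.0, 1.57]
force: [-0.3, 0.6, 0.3]
grip_width: 0.0443
```

Request:
{"name": "servo_tool", "arguments": {"rows": [[0,0,0,0,0,0,-1],[0,0,0,0,0,0,-1],[0,0,0,0,0,0,-1],[0,0,0,0,0,0,-1],[0,0,0,0,0,0,-1],[0,0,0,0,0,0,-1],[0,0,0,0,0,0,-1],[0,0,0,0,0,0,-1]]}}

```text
time_s: 2.83
ee_pos: [0.6216, 0.0574, 0.2156]
eef_rot: [3.142, 0.0, 1.57]
force: [0.9, -0.6, 0.0]
grip_width: 0.0003
```

Run:
```python
from h import *
print(ctrl.get_obs()['grip_width'])
p=cams.camera('side'); save('s2',cv2.resize(p['image'][140:320,230:470],None,fx=3.2,fy=3.2))
w=cams.camera('wrist'); save('w2',w['image'])
```

```text
0.00029063783984841044
```

View pics/s2.png

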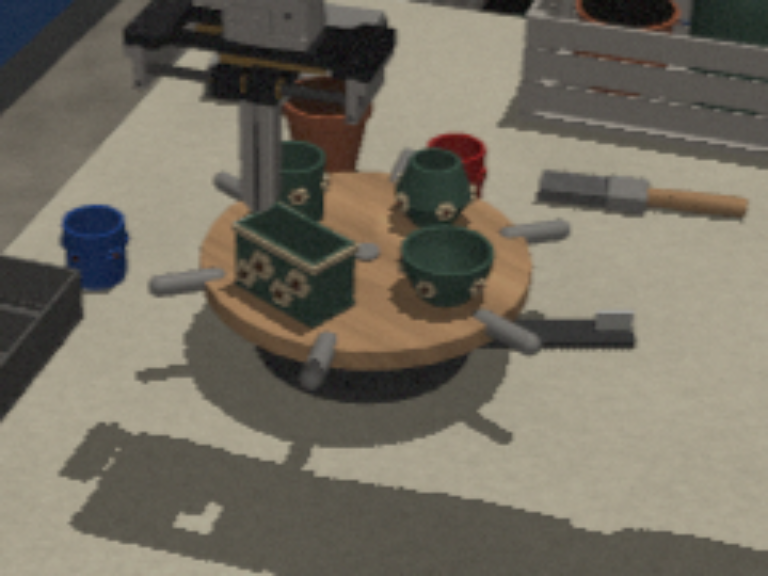

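View pics/w2.png

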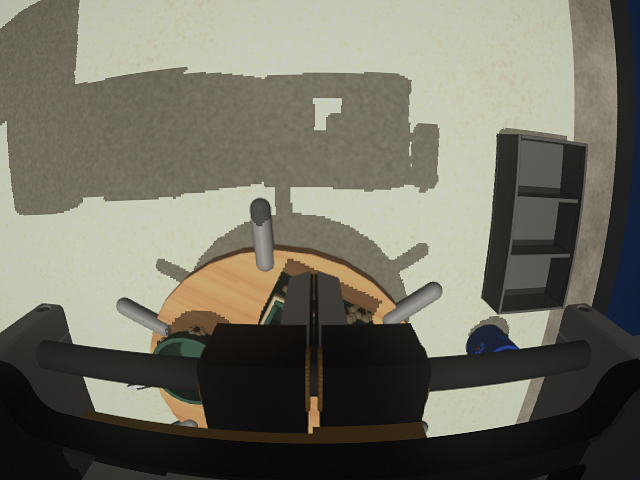

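```bash
cat >> h.py <<'E'
from scipy.spatial.transform import Rotation as Ro
def watz(w,o,u,v,z):
    dx,dy=u-w['cx'],v-w['cy']; r=np.hypot(dx,dy); th=r/w['fx']
    d=np.array([np.sin(th)*dx/r,np.sin(th)*dy/r,np.cos(th)]); H=np.array(w['hand_eye'])
    R=Ro.from_euler('xyz',o['eef_rot']).as_matrix(); c=R@H[:3,3]+o['ee_pos']; d=R@H[:3,:3]@d
    return c+d*(z-c[2])/d[2]
E
python3 - <<'E'
from h import *
o=ctrl.get_obs(); w=cams.camera('wrist')
for u,v in [(260,200),(441,285),(118,300)]:
    X=watz(w,o,u,v,.084); d=X[:2]-[.583,-.102]; print(np.round(X,3),np.hypot(*d),np.degrees(np.arctan2(d[1],d[0])))
for u,v in [(265,250),(330,253)]:
    X=watz(w,o,u,v,.088); d=X[:2]-[.583,-.102]; print('edge',np.round(X,3),np.hypot(*d))
E
```

```text
[0.577 0.084 0.084] 0.18626117642945494 91.8535159644993
[0.742 0.005 0.084] 0.19180382693675124 34.01916094617924
[ 0.424 -0.014  0.084] 0.18129780643480223 151.10826483928216
edge [0.58  0.041 0.088] 0.1431070163888671
edge [0.637 0.038 0.088] 0.15039029161285467
```

Request:
{"name": "servo_tool", "arguments": {"rows": [[0.002,0.002,-0.02,0,0,0,-1],[0.002,0.002,-0.045,0,0,0,-1],[0.002,0.002,-0.07,0,0,0,-1],[0.002,0.002,-0.095,0,0,0,-1],[0.002,0.002,-0.115,0,0,0,-1],[0.002,0.002,-0.13,0,0,0,-1],[0.002,0.002,-0.142,0,0,0,-1],[0.002,0.002,-0.144,0,0,0,-1]]}}

```text
time_s: 3.65
ee_pos: [0.6227, 0.0594, 0.0695]
eef_rot: [-3.139, 0.0, 1.57]
force: [-0.5, 0.5, -0.7]
grip_width: 0.0008
```

```bash
cat > arc.py <<'E'
import sys
from h import *
# arc from current angle to given angle; prints 8 rows
o=ctrl.get_obs(); c=np.array([.585,-.101]); d=o['ee_pos'][:2]-c; a0=np.arctan2(d[1],d[0])%(2*np.pi)
print('now',np.round(o['ee_pos'],4),'r',np.hypot(*d).round(4),'deg',np.degrees(a0).round(1),'F',np.round(o['force'],1))
r=.164
for e in map(float,sys.argv[1:]):
    q=[]
    for k in range(1,9):
        t=a0+(np.radians(e)-a0)*k/8; s=c+r*np.array([np.cos(t),np.sin(t)])-o['ee_pos'][:2]; q.append([*map(float,np.round(s,3)),float(round(.071-o['ee_pos'][2],3)),0,0,0,-1])
    print(e,q)
E
python3 arc.py 95
```

```text
now [0.6227 0.0594 0.0695] r 0.1647 deg 76.8 F [-0.5  0.5 -0.7]
95.0 [[-0.007, 0.001, 0.002, 0, 0, 0, -1], [-0.013, 0.002, 0.002, 0, 0, 0, -1], [-0.019, 0.003, 0.002, 0, 0, 0, -1], [-0.026, 0.003, 0.002, 0, 0, 0, -1], [-0.032, 0.004, 0.002, 0, 0, 0, -1], [-0.039, 0.004, 0.002, 0, 0, 0, -1], [-0.046, 0.003, 0.002, 0, 0, 0, -1], [-0.052, 0.003, 0.002, 0, 0, 0, -1]]
```

Request:
{"name": "servo_tool", "arguments": {"rows": [[-0.007,0.001,0.002,0,0,0,-1],[-0.013,0.002,0.002,0,0,0,-1],[-0.019,0.003,0.002,0,0,0,-1],[-0.026,0.003,0.002,0,0,0,-1],[-0.032,0.004,0.002,0,0,0,-1],[-0.039,0.004,0.002,0,0,0,-1],[-0.046,0.003,0.002,0,0,0,-1],[-0.052,0.003,0.002,0,0,0,-1]]}}

```text
time_s: 4.32
ee_pos: [0.57, 0.0622, 0.0717]
eef_rot: [-3.139, 0.0, 1.57]
force: [0.9, -0.5, -1.0]
grip_width: 0.0003
```

```bash
python3 arc.py 115
python3 - <<'E'
from h import *
p=cams.camera('side'); save('s3',cv2.resize(p['image'][140:320,230:470],None,fx=3.2,fy=3.2))
E
```

```text
now [0.57   0.0622 0.0717] r 0.1639 deg 95.3 F [ 0.9 -0.5 -1. ]
115.0 [[-0.007, -0.001, -0.001, 0, 0, 0, -1], [-0.014, -0.002, -0.001, 0, 0, 0, -1], [-0.021, -0.003, -0.001, 0, 0, 0, -1], [-0.028, -0.005, -0.001, 0, 0, 0, -1], [-0.035, -0.007, -0.001, 0, 0, 0, -1], [-0.041, -0.009, -0.001, 0, 0, 0, -1], [-0.048, -0.012, -0.001, 0, 0, 0, -1], [-0.054, -0.015, -0.001, 0, 0, 0, -1]]
```

View pics/s3.png

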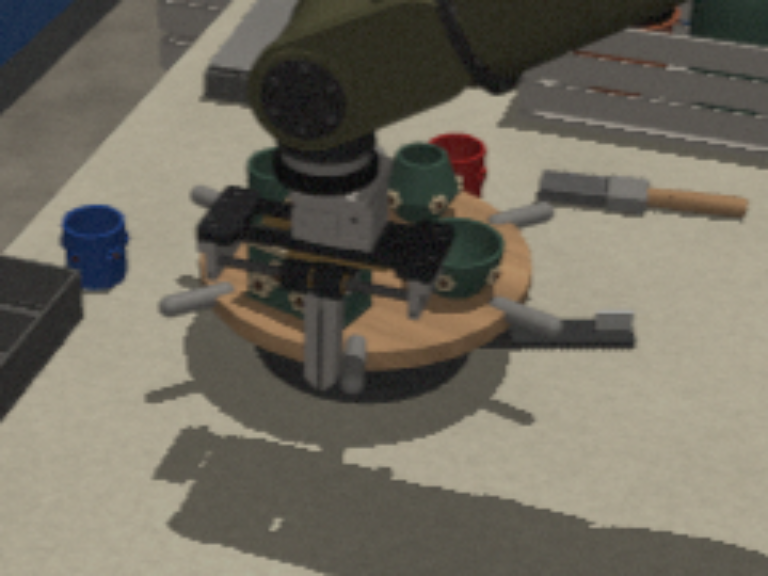

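The fingertip is on the peg beside it (crop ~352,365), the disc is turning, and the pots are riding with it. I'll keep pushing.

Request:
{"name": "servo_tool", "arguments": {"rows": [[-0.007,-0.001,-0.001,0,0,0,-1],[-0.014,-0.002,-0.001,0,0,0,-1],[-0.021,-0.003,-0.001,0,0,0,-1],[-0.028,-0.005,-0.001,0,0,0,-1],[-0.035,-0.007,-0.001,0,0,0,-1],[-0.041,-0.009,-0.001,0,0,0,-1],[-0.048,-0.012,-0.001,0,0,0,-1],[-0.054,-0.015,-0.001,0,0,0,-1]]}}

```text
time_s: 5.03
ee_pos: [0.5145, 0.047, 0.0705]
eef_rot: [-3.138, 0.0, 1.57]
force: [1.6, -0.3, 0.6]
grip_width: 0.0003
```

```bash
python3 arc.py 139
```

```text
now [0.5145 0.047  0.0705] r 0.1639 deg 115.5 F [ 1.6 -0.3  0.6]
139.0 [[-0.008, -0.004, 0.0, 0, 0, 0, -1], [-0.015, -0.008, 0.0, 0, 0, 0, -1], [-0.022, -0.013, 0.0, 0, 0, 0, -1], [-0.029, -0.017, 0.0, 0, 0, 0, -1], [-0.035, -0.023, 0.0, 0, 0, 0, -1], [-0.042, -0.028, 0.0, 0, 0, 0, -1], [-0.048, -0.034, 0.0, 0, 0, 0, -1], [-0.053, -0.04, 0.0, 0, 0, 0, -1]]
```

Request:
{"name": "servo_tool", "arguments": {"rows": [[-0.008,-0.004,0.0,0,0,0,-1],[-0.015,-0.008,0.0,0,0,0,-1],[-0.022,-0.013,0.0,0,0,0,-1],[-0.029,-0.017,0.0,0,0,0,-1],[-0.035,-0.023,0.0,0,0,0,-1],[-0.042,-0.028,0.0,0,0,0,-1],[-0.048,-0.034,0.0,0,0,0,-1],[-0.053,-0.04,0.0,0,0,0,-1]]}}

```text
time_s: 5.7
ee_pos: [0.4608, 0.0064, 0.0706]
eef_rot: [-3.138, 0.0, 1.57]
force: [1.9, -0.0, 0.5]
grip_width: 0.0005
```

```bash
python3 arc.py 163
```

```text
now [0.4608 0.0064 0.0706] r 0.1642 deg 139.1 F [ 1.9 -0.   0.5]
163.0 [[-0.005, -0.007, 0.0, 0, 0, 0, -1], [-0.01, -0.014, 0.0, 0, 0, 0, -1], [-0.015, -0.021, 0.0, 0, 0, 0, -1], [-0.019, -0.028, 0.0, 0, 0, 0, -1], [-0.023, -0.036, 0.0, 0, 0, 0, -1], [-0.027, -0.043, 0.0, 0, 0, 0, -1], [-0.03, -0.051, 0.0, 0, 0, 0, -1], [-0.033, -0.059, 0.0, 0, 0, 0, -1]]
```

Request:
{"name": "servo_tool", "arguments": {"rows": [[-0.005,-0.007,0.0,0,0,0,-1],[-0.01,-0.014,0.0,0,0,0,-1],[-0.015,-0.021,0.0,0,0,0,-1],[-0.019,-0.028,0.0,0,0,0,-1],[-0.023,-0.036,0.0,0,0,0,-1],[-0.027,-0.043,0.0,0,0,0,-1],[-0.03,-0.051,0.0,0,0,0,-1],[-0.033,-0.059,0.0,0,0,0,-1]]}}

```text
time_s: 6.37
ee_pos: [0.4275, -0.0533, 0.0706]
eef_rot: [-3.138, 0.0, 1.57]
force: [0.9, -0.2, 0.2]
grip_width: 0.0007
```

```bash
python3 arc.py 187
python3 - <<'E'
from h import *
p=cams.camera('side'); save('s4',cv2.resize(p['image'][140:320,230:470],None,fx=3.2,fy=3.2))
p=cams.camera('scene'); save('p4',cv2.resize(p['image'][160:340,130:370],None,fx=3.2,fy=3.2))
E
```

```text
now [ 0.4275 -0.0533  0.0706] r 0.1645 deg 163.2 F [ 0.9 -0.2  0.2]
187.0 [[-0.002, -0.008, 0.0, 0, 0, 0, -1], [-0.004, -0.017, 0.0, 0, 0, 0, -1], [-0.005, -0.025, 0.0, 0, 0, 0, -1], [-0.006, -0.034, 0.0, 0, 0, 0, -1], [-0.006, -0.042, 0.0, 0, 0, 0, -1], [-0.007, -0.051, 0.0, 0, 0, 0, -1], [-0.006, -0.059, 0.0, 0, 0, 0, -1], [-0.005, -0.068, 0.0, 0, 0, 0, -1]]
```

View pics/s4.png

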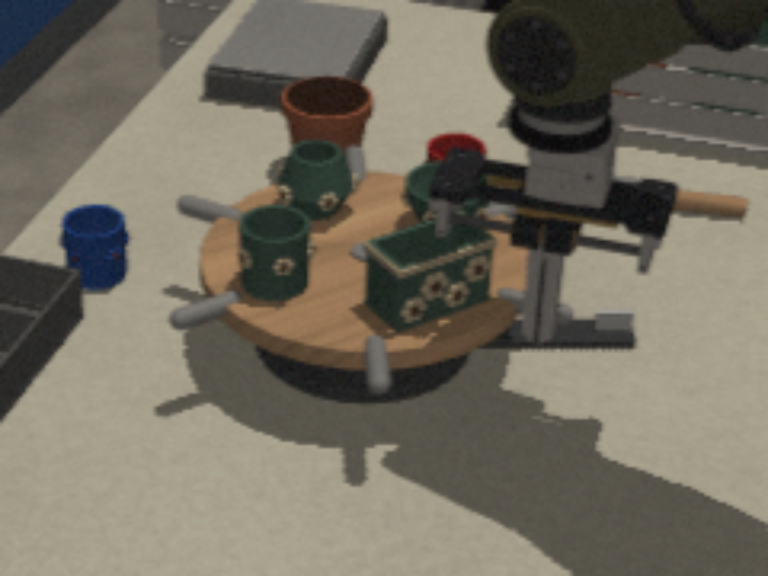

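View pics/p4.png

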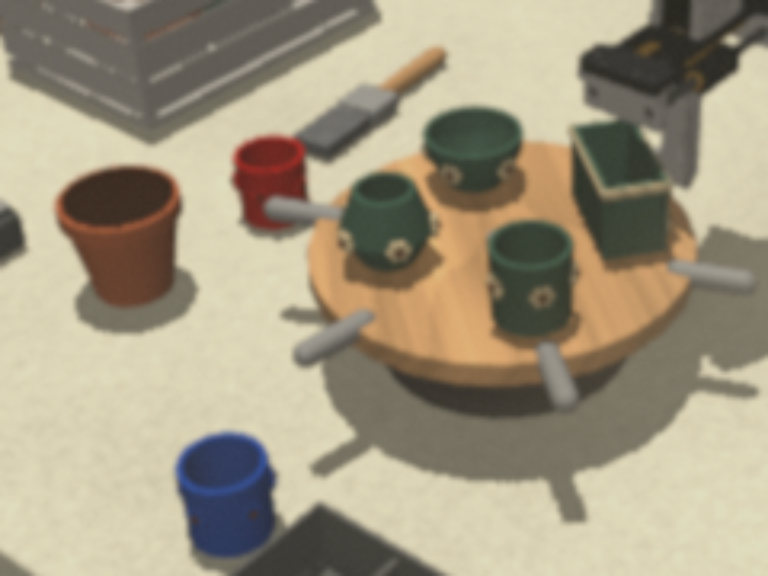

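Pots are still in their places and the gripper body clears the planter in height. The planter is about 48° short of the pointer, so I'll push on.

Request:
{"name": "servo_tool", "arguments": {"rows": [[-0.002,-0.008,0.0,0,0,0,-1],[-0.004,-0.017,0.0,0,0,0,-1],[-0.005,-0.025,0.0,0,0,0,-1],[-0.006,-0.034,0.0,0,0,0,-1],[-0.006,-0.042,0.0,0,0,0,-1],[-0.007,-0.051,0.0,0,0,0,-1],[-0.006,-0.059,0.0,0,0,0,-1],[-0.005,-0.068,0.0,0,0,0,-1]]}}

```text
time_s: 7.13
ee_pos: [0.4225, -0.1224, 0.0705]
eef_rot: [-3.138, 0.0, 1.569]
force: [-0.1, 0.8, 0.1]
grip_width: 0.0005
```

```bash
python3 arc.py 206
```

```text
now [ 0.4225 -0.1224  0.0705] r 0.1639 deg 187.5 F [-0.1  0.8  0.1]
206.0 [[0.001, -0.007, 0.0, 0, 0, 0, -1], [0.002, -0.013, 0.0, 0, 0, 0, -1], [0.004, -0.019, 0.0, 0, 0, 0, -1], [0.006, -0.026, 0.0, 0, 0, 0, -1], [0.008, -0.032, 0.0, 0, 0, 0, -1], [0.01, -0.038, 0.0, 0, 0, 0, -1], [0.012, -0.044, 0.0, 0, 0, 0, -1], [0.015, -0.05, 0.0, 0, 0, 0, -1]]
```

Request:
{"name": "servo_tool", "arguments": {"rows": [[0.001,-0.007,0.0,0,0,0,-1],[0.002,-0.013,0.0,0,0,0,-1],[0.004,-0.019,0.0,0,0,0,-1],[0.006,-0.026,0.0,0,0,0,-1],[0.008,-0.032,0.0,0,0,0,-1],[0.01,-0.038,0.0,0,0,0,-1],[0.012,-0.044,0.0,0,0,0,-1],[0.015,-0.05,0.0,0,0,0,-1]]}}

```text
time_s: 7.8
ee_pos: [0.4376, -0.173, 0.0705]
eef_rot: [-3.137, 0.0, 1.569]
force: [0.1, 1.3, -0.1]
grip_width: 0.0003
```

```bash
cat > meas.py <<'E'
import sys
from h import *
for c in ['side','scene']:
    p=cams.camera(c); im=p['image']
    save(sys.argv[1]+c,cv2.resize(im[140:320,230:470] if c=='side' else im[160:340,130:370],None,fx=3.2,fy=3.2))
    A=None
    for n in ['disc_top','pointer','planter_mid','bowl_mid','tumbler_mid','vase_mid']:
        for d in cams.place_of(p,n)[:1]:
            u,v=d['at'][0]*640,d['at'][1]*480; X=atz(p,u,v,Z[n]); e=X[:2]-[.585,-.101]
            print(c,n,round(d['p'],2),round(u),round(v),np.round(X,3),'r',np.hypot(*e).round(3),'deg',(np.degrees(np.arctan2(e[1],e[0]))%360).round(1))
E
python3 meas.py m5; python3 arc.py 216
```

```text
side pointer 0.56 422 234 [ 0.382 -0.182  0.029] r 0.218 deg 201.8
side planter_mid 0.88 377 214 [ 0.498 -0.102  0.118] r 0.087 deg 180.6
side bowl_mid 0.83 348 196 [ 0.601 -0.186  0.109] r 0.087 deg 280.8
side tumbler_mid 0.97 337 223 [ 0.582 -0.029  0.117] r 0.072 deg 92.0
side vase_mid 0.78 314 199 [ 0.679 -0.124  0.117] r 0.097 deg 346.5
scene disc_top 0.68 286 237 [ 0.596 -0.098  0.088] r 0.011 deg 17.5
scene planter_mid 0.69 308 206 [ 0.498 -0.109  0.118] r 0.088 deg 185.4
scene bowl_mid 0.95 257 215 [ 0.59  -0.189  0.109] r 0.088 deg 273.2
scene tumbler_mid 0.75 319 234 [ 0.574 -0.019  0.117] r 0.083 deg 97.8
scene vase_mid 0.97 267 244 [ 0.671 -0.086  0.117] r 0.087 deg 9.8
now [ 0.4375 -0.1724  0.0706] r 0.1639 deg 205.8 F [-0.3  0.5  0.5]
216.0 [[0.002, -0.003, 0.0, 0, 0, 0, -1], [0.003, -0.007, 0.0, 0, 0, 0, -1], [0.005, -0.01, 0.0, 0, 0, 0, -1], [0.007, -0.013, 0.0, 0, 0, 0, -1], [0.009, -0.016, 0.0, 0, 0, 0, -1], [0.011, -0.019, 0.0, 0, 0, 0, -1], [0.013, -0.022, 0.0, 0, 0, 0, -1], [0.015, -0.025, 0.0, 0, 0, 0, -1]]
```

View pics/m5side.png

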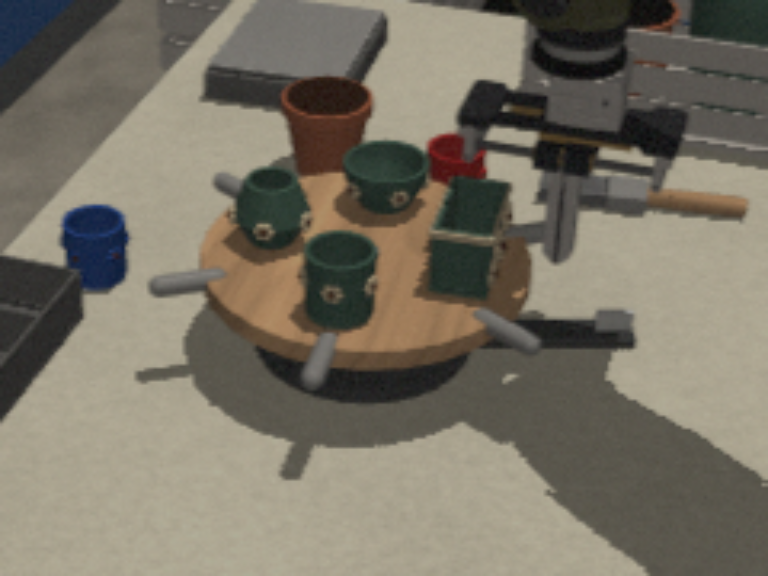

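View pics/m5scene.png

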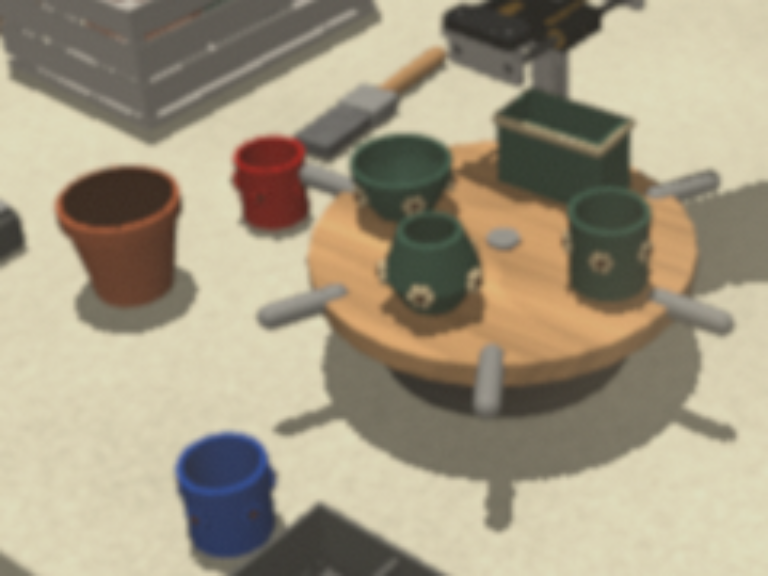

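Run:
```python
from h import *
p=cams.camera('side'); im=p['image']
c=np.array([.585,-.101])
for n,u,v,z in [('fin top',614,315,.029),('fin',598,313,.029),('fin outer',632,315,.029),('tongue corner near bottom',634,347,0)]:
    X=atz(p,u/3.2+229.9,v/3.2+139.9,z); e=X[:2]-c; print(n,np.round(X,3),np.hypot(*e).round(3),np.degrees(np.arctan2(e[1],e[0]))%360)
x0,y0,s=375,220,10
big=cv2.resize(im[y0:y0+55,x0:x0+75],None,fx=s,fy=s,interpolation=cv2.INTER_NEAREST)
for th,col in [(196,(255,0,0)),(199,(0,255,0)),(202,(0,0,255))]:
    t=np.radians(th); d=np.array([np.cos(t),np.sin(t)]); n=np.array([-d[1],d[0]])
    for z,h,r0,r1 in [(.010,.017,.2,.235),(.029,.003,.201,.233)]:
        q=((proj(p,[[*(c+r*d+l*n),z] for r,l in [(r0,-h),(r1,-h),(r1,h),(r0,h)]])-[x0,y0]+.5)*s).astype(int); cv2.polylines(big,[q],True,col,1)
save('fin',big)
```

```text
fin top [ 0.38  -0.162  0.029] 0.214 196.55489977634636
fin [ 0.394 -0.16   0.029] 0.2 197.2415811786685
fin outer [ 0.366 -0.167  0.029] 0.229 196.7293594938198
tongue corner near bottom [ 0.36  -0.162  0.   ] 0.233 195.13566976157523
```

View pics/fin.png

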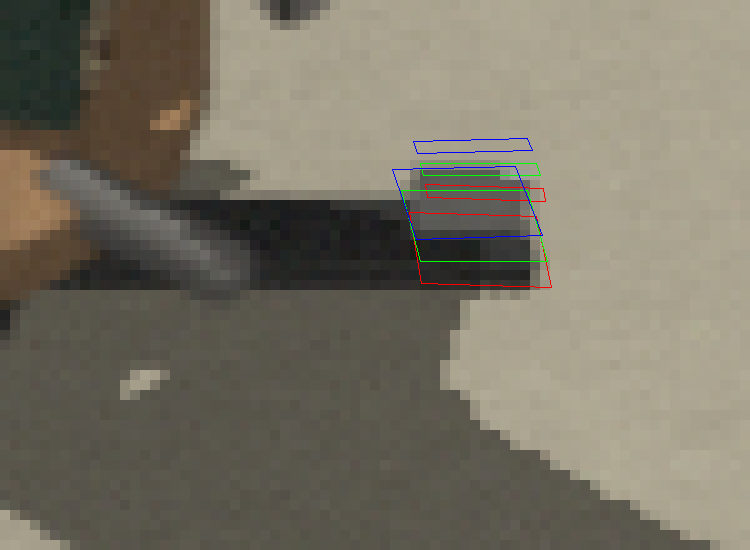

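The fin overlay puts the front at about 198.5°. The disc is at about 183.5°, so roughly 15° remain. I'll push 12° and re-measure.

Request:
{"name": "servo_tool", "arguments": {"rows": [[0.002,-0.004,0.0,0,0,0,-1],[0.004,-0.008,0.0,0,0,0,-1],[0.006,-0.012,0.0,0,0,0,-1],[0.009,-0.016,0.0,0,0,0,-1],[0.011,-0.019,0.0,0,0,0,-1],[0.013,-0.022,0.0,0,0,0,-1],[0.016,-0.026,0.0,0,0,0,-1],[0.018,-0.029,0.0,0,0,0,-1]]}}

```text
time_s: 9.22
ee_pos: [0.4558, -0.2019, 0.0705]
eef_rot: [-3.138, 0.0, 1.569]
force: [-1.0, 1.2, -0.2]
grip_width: 0.0007
```

```bash
python3 meas.py m6; python3 arc.py 221
```

```text
side disc_top 0.91 346 220 [ 0.578 -0.096  0.088] r 0.008 deg 142.9
side pointer 0.66 423 234 [ 0.381 -0.183  0.029] r 0.22 deg 201.9
side planter_mid 0.65 375 209 [ 0.508 -0.127  0.118] r 0.081 deg 198.7
side bowl_mid 0.92 344 195 [ 0.612 -0.187  0.109] r 0.09 deg 287.6
side tumbler_mid 0.72 342 227 [ 0.567 -0.018  0.117] r 0.085 deg 102.1
side vase_mid 0.76 314 201 [ 0.676 -0.113  0.117] r 0.092 deg 352.2
scene disc_top 0.56 286 236 [ 0.591 -0.101  0.088] r 0.006 deg 356.8
scene planter_mid 0.82 300 204 [ 0.499 -0.129  0.118] r 0.09 deg 198.4
scene bowl_mid 0.75 255 221 [ 0.61  -0.178  0.109] r 0.081 deg 287.9
scene tumbler_mid 0.94 215 215 [ 0.658 -0.257  0.117] r 0.172 deg 295.0
scene vase_mid 0.96 272 249 [ 0.678 -0.066  0.117] r 0.099 deg 20.7
now [ 0.4555 -0.2014  0.0705] r 0.1639 deg 217.8 F [-0.3  0.2  0.8]
221.0 [[0.001, -0.001, 0.0, 0, 0, 0, -1], [0.001, -0.002, 0.0, 0, 0, 0, -1], [0.002, -0.003, 0.0, 0, 0, 0, -1], [0.003, -0.004, 0.0, 0, 0, 0, -1], [0.004, -0.005, 0.0, 0, 0, 0, -1], [0.004, -0.005, 0.0, 0, 0, 0, -1], [0.005, -0.006, 0.0, 0, 0, 0, -1], [0.006, -0.007, 0.0, 0, 0, 0, -1]]
```

View pics/m6side.png

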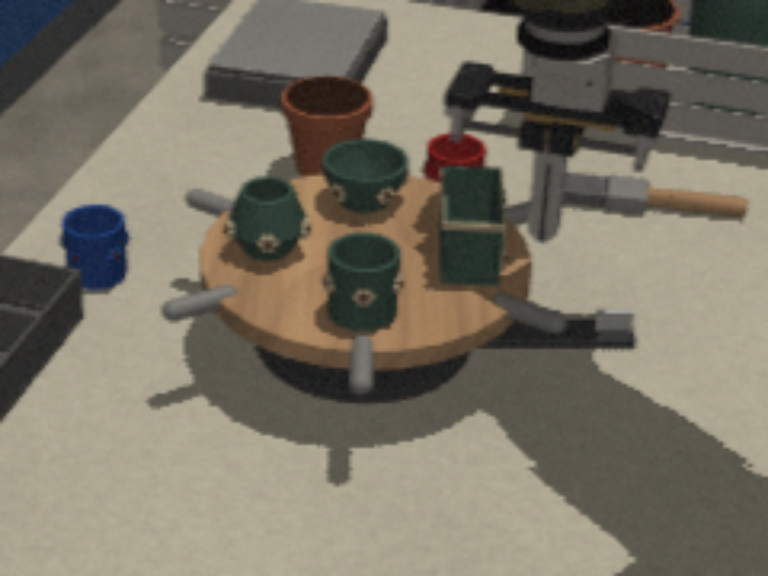

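View pics/m6scene.png

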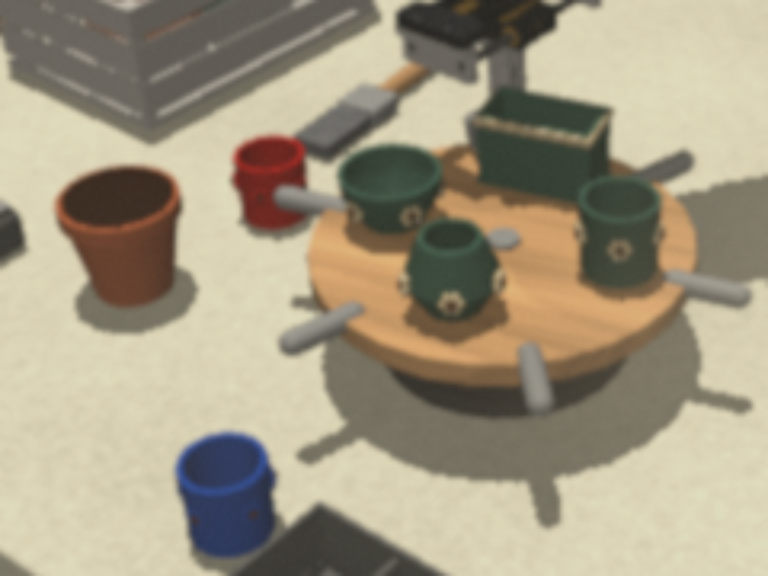

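```bash
cat > pegfit.py <<'E'
from h import *
from scipy.optimize import least_squares
def fit(A,B,a0):
    P={c:cams.camera(c) for c in ['scene','side']}
    obs={'scene':np.array(A)/3.2+[129.9,159.9],'side':np.array(B)/3.2+[229.9,139.9]}
    def pegs(x,y,a,r=.184,z=.084):
        t=a+np.radians(30+60*np.arange(6)); return np.c_[x+r*np.cos(t),y+r*np.sin(t),0*t+z]
    def f(q):
        e=[]
        for c in obs:
            pr=proj(P[c],pegs(*q))
            for o in obs[c]:
                d=pr-o; e+=list(d[np.argmin((d**2).sum(1))])
        return e
    s=least_squares(f,[.584,-.102,np.radians(a0)],loss='soft_l1'); print(s.x[:2],np.degrees(s.x[2]),np.round(s.fun,1))
E
python3 - <<'E'
from pegfit import *
fit([[690,160],[747,293],[540,407],[285,345],[277,195]],[[166,305],[361,388],[562,327],[190,196]],195)
E
```

```text
[ 0.58530979 -0.10179329] 196.16696875661842 [ 0.4 -0.9  0.7  1.4 -0.1  0.8 -1.3 -0.   0.2 -0.6 -0.3  1.8  0.4 -0.4
  1.  -1.4 -0.4 -0.7]
```

Request:
{"name": "servo_tool", "arguments": {"rows": [[0.001,-0.001,0,0,0,0,-1],[0.002,-0.003,0,0,0,0,-1],[0.003,-0.004,0,0,0,0,-1],[0.004,-0.005,0,0,0,0,-1],[0.005,-0.006,0,0,0,0,-1],[0.005,-0.006,0,0,0,0,-1],[0.005,-0.006,0,0,0,0,-1],[0.005,-0.006,0,0,0,0,-1]]}}

```text
time_s: 10.68
ee_pos: [0.4605, -0.2074, 0.0705]
eef_rot: [-3.138, 0.0, 1.569]
force: [-0.0, -0.1, -0.3]
grip_width: 0.0005
```

Request:
{"name": "servo_tool", "arguments": {"rows": [[-0.006,0.005,0,0,0,0,-1],[-0.012,0.01,0,0,0,0,-1],[-0.018,0.014,0.0,0,0,0,-1],[-0.025,0.014,0.01,0,0,0,-1],[-0.032,0.014,0.03,0,0,0,-1],[-0.04,0.014,0.06,0,0,0,-1],[-0.045,0.014,0.09,0,0,0,-1],[-0.05,0.014,0.12,0,0,0,-1]]}}

```text
time_s: 11.35
ee_pos: [0.4093, -0.1928, 0.1918]
eef_rot: [-3.137, 0.0, 1.569]
force: [-0.1, 0.3, 0.2]
grip_width: 0.0006
```

Request:
{"name": "servo_tool", "arguments": {"rows": [[-0.01,0.0,0.03,0,0,0,-1],[-0.02,-0.0,0.06,0,0,0,-1],[-0.02,-0.02,0.09,0,0,0,-1],[-0.02,-0.05,0.1,0,0,0,-1],[-0.02,-0.08,0.1,0,0,0,-1],[-0.02,-0.11,0.1,0,0,0,-1],[-0.02,-0.13,0.1,0,0,0,-1],[-0.02,-0.13,0.1,0,0,0,-1]]}}

```text
time_s: 12.02
ee_pos: [0.3884, -0.325, 0.2911]
eef_rot: [-3.137, -0.0, 1.567]
force: [0.1, -0.1, -0.1]
grip_width: 0.0006
```

```bash
python3 meas.py m7
python3 - <<'E'
from h import *
w=cams.camera('wrist'); save('w7',w['image']); p=cams.camera('scene'); save('m7full',p['image'])
E
```

```text
side disc_top 0.85 346 218 [ 0.579 -0.103  0.088] r 0.006 deg 198.5
side pointer 0.55 423 233 [ 0.381 -0.188  0.029] r 0.222 deg 203.3
side planter_mid 0.95 375 211 [ 0.505 -0.115  0.118] r 0.081 deg 190.1
side bowl_mid 0.74 340 197 [ 0.619 -0.172  0.109] r 0.079 deg 295.9
side tumbler_mid 0.98 262 219 [0.772 0.014 0.117] r 0.22 deg 31.4
side vase_mid 0.68 309 204 [ 0.684 -0.094  0.117] r 0.099 deg 4.0
scene disc_top 0.68 289 233 [ 0.577 -0.103  0.088] r 0.008 deg 192.2
scene planter_mid 0.73 300 206 [ 0.507 -0.125  0.118] r 0.081 deg 197.0
scene bowl_mid 0.69 252 221 [ 0.616 -0.183  0.109] r 0.087 deg 290.6
scene tumbler_mid 0.79 212 218 [ 0.67  -0.254  0.117] r 0.175 deg 298.9
scene vase_mid 0.55 273 246 [ 0.668 -0.073  0.117] r 0.088 deg 18.7
```

View pics/m7side.png

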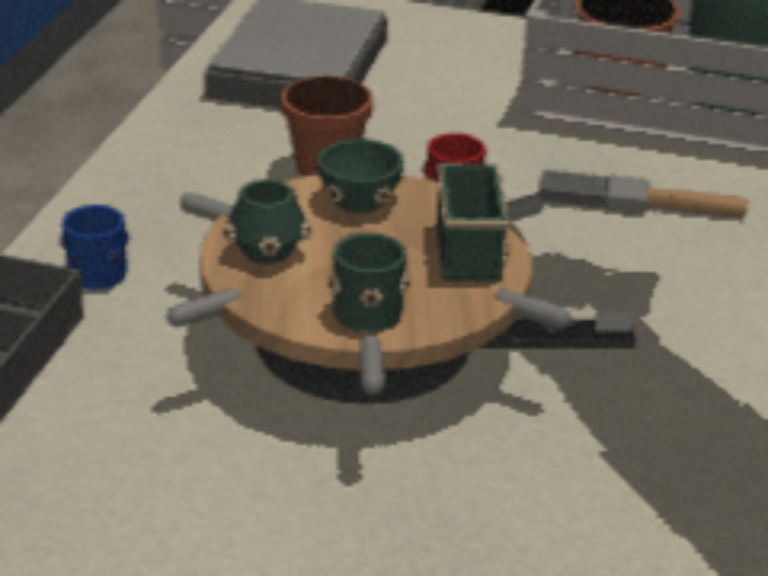

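View pics/m7scene.png

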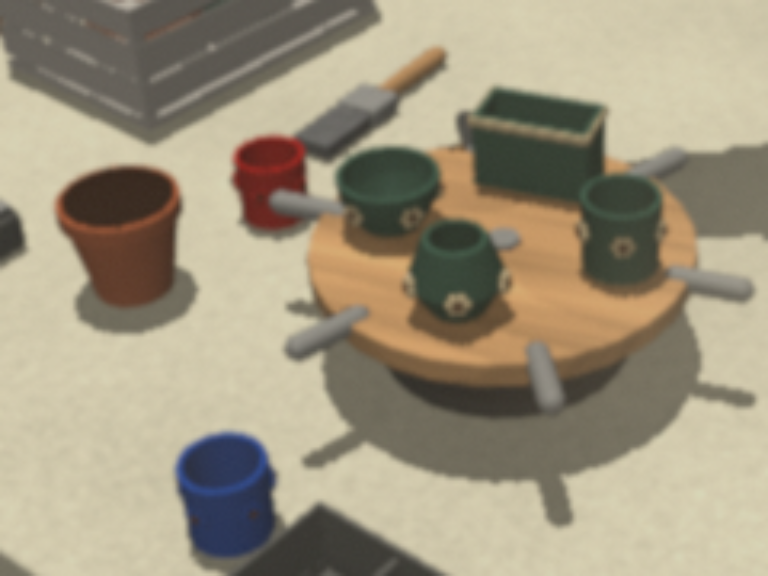

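View pics/w7.png

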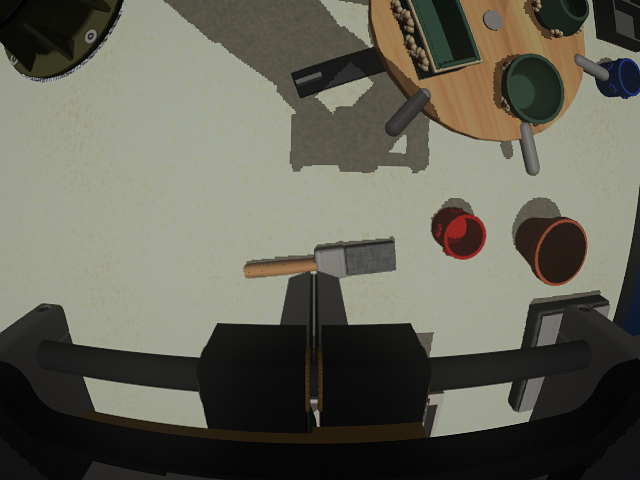

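The wrist view shows the fin, the planter and the axis knob all together. I'll centre that view to check the alignment without occlusion.

Request:
{"name": "servo_tool", "arguments": {"rows": [[0.0,0.02,0.01,0,0,0,-1],[0.01,0.04,0.02,0,0,0,-1],[0.02,0.06,0.03,0,0,0,-1],[0.03,0.07,0.04,0,0,0,-1],[0.035,0.07,0.05,0,0,0,-1],[0.04,0.07,0.06,0,0,0,-1],[0.04,0.07,0.06,0,0,0,-1],[0.04,0.07,0.06,0,0,0,-1]]}}

```text
time_s: 13.48
ee_pos: [0.4294, -0.2529, 0.3516]
eef_rot: [-3.138, 0.0, 1.569]
force: [0.1, 0.3, -0.3]
grip_width: 0.0005
```

Run:
```python
from h import *
w=cams.camera('wrist'); save('w8',w['image'])
x0,y0=180,60
save('w8c',cv2.resize(w['image'][y0:y0+200,x0:x0+266],None,fx=3,fy=3,interpolation=cv2.INTER_CUBIC))
```

```text
(no output)
```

View pics/w8.png

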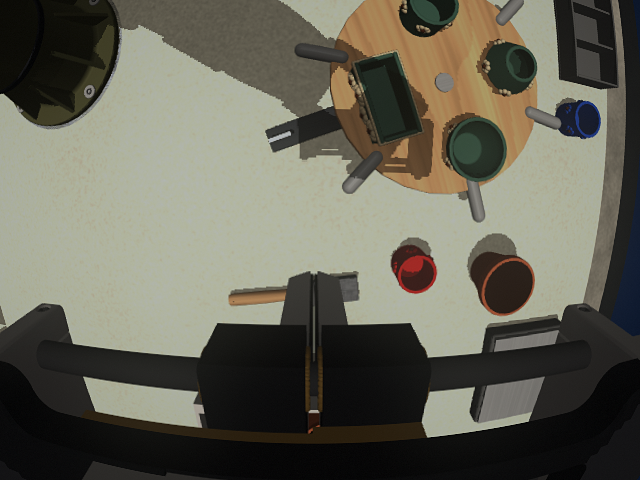

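View pics/w8c.png

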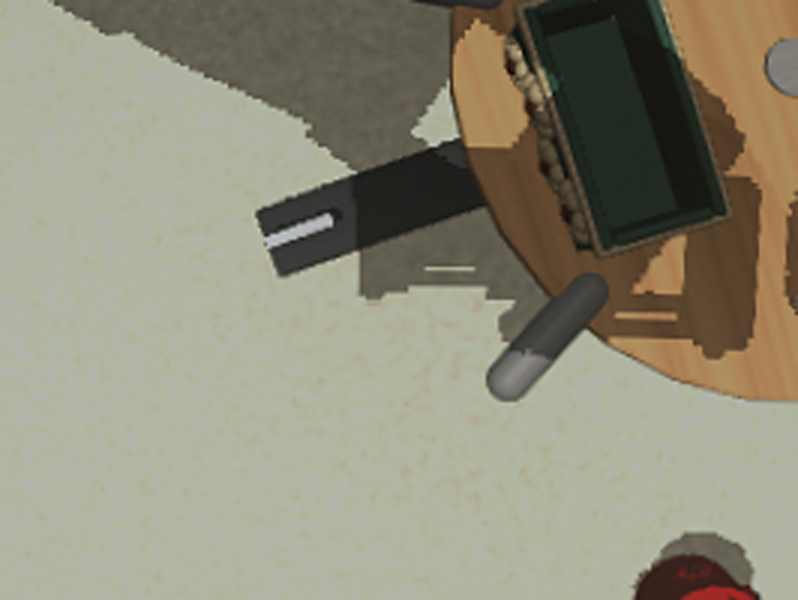

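```bash
python3 - <<'E'
from h import *
o=ctrl.get_obs(); w=cams.camera('wrist')
g=lambda u,v,z: watz(w,o,u,v,z)[:2]
ax=np.array([.585,-.1015])
k=g(444,82,.09); e=[g(x/3+180,y/3+60,.029) for x,y in [(270,242),(332,218)]]
f=(e[0]+e[1])/2; dd=e[0]-e[1]
ang=lambda d:np.degrees(np.arctan2(d[1],d[0]))%360
print('knob',k,'fin',f,'len',np.hypot(*dd),'fin dir',ang(dd)); 
C=np.array([g(u,v,.148) for u,v in [(351,67),(398,53),(422.5,131.5),(380,145)]])
print('corners',np.round(C,3),'sides',[np.hypot(*(C[i]-C[(i+1)%4])).round(3) for i in range(4)])
m=C.mean(0); long=(C[3]-C[0]+C[2]-C[1]); print('long dir',ang(long)-90,'mid',m)
pegs=[g(x,y,.084) for x,y in [(180+500/3,60+393/3),(297,49),(479,221),(527,112)]]
for a in (ax,k):
    print('axis',a,'pointer',ang(f-a),np.hypot(*(f-a)),'planter',ang(m-a),np.hypot(*(m-a)),'offset mm',1000*np.hypot(*(m-a))*np.sin(np.radians(ang(m-a)-ang(f-a))))
    for q in pegs: print('  peg',ang(q-a).round(1),np.hypot(*(q-a)).round(3))
E
python3 - <<'E'
from pegfit import *
fit([[685,157],[750,288],[550,404],[290,348],[272,198]],[[172,312],[373,388],[567,320],[184,200]],198)
E
```

```text
knob [ 0.58667632 -0.09837686] fin [ 0.38408527 -0.17017207] len 0.029690705905835967 fin dir 200.40989191395298
corners [[ 0.467 -0.099]
 [ 0.516 -0.081]
 [ 0.542 -0.164]
 [ 0.497 -0.18 ]] sides [np.float64(0.052), np.float64(0.087), np.float64(0.048), np.float64(0.086)]
long dir 199.11392975218996 mid [ 0.5057135  -0.13085952]
axis [ 0.585  -0.1015] pointer 198.87027822558306 0.2123265916215319 planter 200.31941949192452 0.08454780384018942 offset mm 2.138179288786418
  peg 229.3 0.178
  peg 167.8 0.18
  peg 289.5 0.181
  peg 350.2 0.127
axis [ 0.58667632 -0.09837686] pointer 199.51355736929904 0.21493647090569643 planter 201.86088568089573 0.08723590189868953 offset mm 3.5729337585965273
  peg 229.5 0.182
  peg 168.9 0.181
  peg 288.7 0.184
  peg 348.7 0.126
[ 0.58445049 -0.10259157] 198.40597849240874 [-0.1 -1.3  0.5  0.8  0.3  0.9 -1.   0.3  0.3 -0.3 -0.5  0.9  0.1 -0.5
  1.  -0.7  0.4 -1. ]
```

Run:
```python
from h import *
o=ctrl.get_obs(); print(o['time_s'],np.round(o['joint_vel'],3),np.round(o['force'],1)); hand_in()
```

```text
13.6833 [ 0.001 -0.    -0.004 -0.001  0.002 -0.   ] [ 0.2  0.5 -0.2]
the job is handed in; nothing more can be done
```

I turned the disc about 135° anticlockwise, pushing one peg with the shut fingertips. The planter now faces the pointer, the arm is lifted clear, and I handed the job in at about 13.7 s; no verdict was given.

**Alignment:** the last wrist view puts the pointer at about 199° from the axis and the planter's centre at about 200 to 202°. That is 2 to 4 mm off the pointer line, against the 12 mm allowed, and its long side is square to about 1°. The planter is about 85 mm from the axis. The peg fit gives a disc angle of 198.4°, which agrees.

**Pots and bench:** the pots look upright and in their places in the last pictures. The bystanders look unmoved; I compared the pictures by eye and did not measure. The force read at the wrist during pushing stayed under about 2 N.

**What disagreed:** the network put the pointer up to 4° further round (203°) in the side view, and the planter between 190° and 197°. Its tumbler hits at the end fell on the red and blue look-alikes. I went by the fin overlay and the wrist-camera measurement instead.

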